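Square up the ragged coupon stack and load it into its cradle

TASK

The four test coupons on the black riser are stacked raggedly: tap and squeeze the stack into line until all its edges are flush, sides and ends. Then load it as one squared stack, still in the same order, into the cradle, lying flat on the floor between the two rails and lengthwise along them, about centred, and let go. The rails leave no room for fingers, so it has to be let go and taken again by its ends to be lowered in; leave the timer, the petri dish and the white bottle where they are.

Things in the scene. Friction and masses are not known exactly. Their poses are not given: they have to be found in the camera images.
- coupon_blue_centre (a point): blue plastic test coupon, a flat plate 60 mm long (its x), 48 mm wide (its y), 6 mm thick, 50 to 85 g, with a dark 6 mm hole mark near its +x end; the bottom one of the stack. This point is its centre, half-way up; z is up.
- coupon_orange_centre (a point): orange plastic test coupon, a flat plate 60 mm long (its x), 48 mm wide (its y), 6 mm thick, 50 to 85 g, with a dark 6 mm hole mark near its +x end; second from the bottom. This point is its centre, half-way up; z is up.
- coupon_white_centre (a point): white plastic test coupon, a flat plate 60 mm long (its x), 48 mm wide (its y), 6 mm thick, 50 to 85 g, with a dark 6 mm hole mark near its +x end; third from the bottom. This point is its centre, half-way up; z is up.
- coupon_green_centre (a point): green plastic test coupon, a flat plate 60 mm long (its x), 48 mm wide (its y), 6 mm thick, 50 to 85 g, with a dark 6 mm hole mark near its +x end; the top one. This point is its centre, half-way up; z is up.
- riser_top (a point): centre of the top of the fixed black riser, 40 (its x) x 32 (y) mm, 12 mm high, that carries the stack. Blue lies nearly centred on it, length along its x; the others are up to 8 mm off sideways, 4 mm lengthwise, and slightly turned. Coupons overhang the riser all round, so fingertips can go below them. They slide when pushed; squeezed between the fingers they come into line.
- cradle_floor (a point): centre of the floor of the fixed cradle: an aluminium block, top 12 mm above the worktop, 40 mm long (its x). Two grey rails, 44 mm long, 8 mm thick, run along its x on the +y and -y sides, 58 mm apart inside, 16 mm above the floor. Both ends are open; a coupon lying lengthwise overhangs floor and rails there. No finger fits between coupon and rail.
- timer: white kitchen-style timer, 64 x 64 x 19 mm, a bystander; origin at the centre of its underside
- petri_b: closed clear petri dish, 59 mm across and 13 mm high, a bystander; origin at the centre of its underside
- sample_bottle_b: white bottle with a blue cap, 60 mm across and 136 mm high, a bystander; origin at the centre of its underside
Things that resemble listed ones, but are neither listed nor needed, are in the scene too. Of the things shaped like the part that bears coupon_green_centre, the green one is meant. What is shaped like the part that bears cradle_floor but turquoise is not meant.

How it is judged:
At the end, for the whole second after the job is handed in: Coupons level and at rest in the cradle, blue, orange, white, green upward; blue on the floor, centred within 10 mm lengthwise, 7 mm sideways, within 0.25 rad of the rails; each other within 2.5 mm of blue both ways, 0.06 rad in turn, and 6, 12, 18 mm (2 mm either way) above it (x of coupon_blue_centre in the frame of cradle_floor between -0.01 and 0.01 m and y of coupon_blue_centre in the frame of cradle_floor between -0.007 and 0.007 m and z of coupon_blue_centre in the frame of cradle_floor between 0.001 and 0.005 m and angle between the x axis of coupon_blue_centre and the x axis of cradle_floor, either way round below 0.25 rad and x of coupon_orange_centre in the frame of coupon_blue_centre between -0.0025 and 0.0025 m and y of coupon_orange_centre in the frame of coupon_blue_centre between -0.0025 and 0.0025 m and z of coupon_orange_centre in the frame of coupon_blue_centre between 0.004 and 0.008 m and angle between the x axis of each of coupon_orange_centre, coupon_white_centre, coupon_green_centre and the x axis of coupon_blue_centre, either way round below 0.06 rad and x of coupon_white_centre in the frame of coupon_blue_centre between -0.0025 and 0.0025 m and y of coupon_white_centre in the frame of coupon_blue_centre between -0.0025 and 0.0025 m and z of coupon_white_centre in the frame of coupon_blue_centre between 0.01 and 0.014 m and x of coupon_green_centre in the frame of coupon_blue_centre between -0.0025 and 0.0025 m and y of coupon_green_centre in the frame of coupon_blue_centre between -0.0025 and 0.0025 m and z of coupon_green_centre in the frame of coupon_blue_centre between 0.016 and 0.02 m and angle between coupon_blue_centre's own z axis and vertical below 0.08 rad and linear speed of each of coupon_blue, coupon_orange, coupon_white, coupon_green below 0.02 m/s); the robot touches nothing.
It fails at once if the timer, the petri dish or the white bottle is moved by more than 25 mm (distance of any of timer, petri_b, sample_bottle_b from where it was at the start of the episode above 0.025 m).
It also fails if it takes over 48 s, if anything falls off the work surface, if the arm or the gripper's body presses on something with over 40 N, if the wrist force passes 120 N, or if a joint passes its speed limit or range.

ROBOT

A 6-joint arm with a two-finger parallel gripper is mounted at the origin on a cart in front of the work surface, level with it; the furniture and walls round the work are solid. World frame = base frame: x ahead of the robot, y to its left, z up, the work surface at z = 0. Lengths are in m, angles in rad, forces in N, time in s.
With the tool pointing down it reaches from about 0.3 to 0.85 m from the base axis. Payload 4.2 kg.
Tool frame: the origin (TCP) lies on the centre line of the jaws, within the pads' length; the fingertips stand 17 mm ahead of it and the grasp point (between the pads) lies 2 mm behind it; z points along the fingers, y is the line along which they close (so a half turn about z gives the same grasp; the last joint's range is limited). The gripper opens to 91 mm and grips with 3 to 60 N. Pads are 32 mm wide; open, the fingers measure 118 mm over their backs; the gripper's body (76 mm by 178 mm) begins 60 mm behind the grasp point.
Start: joints at [-1.367, 0.32, 1.565, -0, 1.257, -0.02], TCP at [0.128, -0.561, 0.231] pointing down, gripper open.
Joint ranges: [-3.11, 3.11], [-0.84, 2.01], [0.21, 2.61], [-1.34, 4.49], [0.05, 2.63], [-2.56, 2.56]. Speed limits (rad/s): [2.57, 2.57, 3.14, 3.14, 3.14, 3.14].

INTERFACE

Orientations are given as [roll, pitch, yaw] about the fixed x, y, z axes, in that order (R = Rz(yaw) Ry(pitch) Rx(roll)).
In Python, from rig import readout, cams, arm, find_in, trace gives the robot as it stands. The module is installed in compiled form; this text tells all that it offers.
- The arm moves only by the tool servo_tool, never from a script. Its argument "commands" is a list of rows, each an object of numbers: "x", "y", "z": the shift along the tool's x, y, z in m; "ax", "ay", "az": the turn, a rotation vector about the tool's x, y, z in rad; "jaw": the opening, from 0 (shut) to 1 (fully open). A call has exactly 10 rows; each row shifts and turns the commanded pose from where the row before left it, along the tool's axes as they then stand; what a row does not reach is not made up. A row lasts 1/10 s, in which the tool goes at most 50 mm and 8.59 degrees, less where a joint would pass 70% of its speed; a pose out of reach is approached as far as the arm can. A call is refused whole if a number of a shift passes 0.05 or a number of a turn 0.15, either way. A call with a gripper value outside its range is refused whole. The fingers move at their own pace and stop on an object; the grip force is fixed at half the most. Time passes only in rows, so rows that do not move let the fingers close, or fill a call up. It gives the time, the measured TCP pose, the force, the opening and the grip force at its end, in the units of the state.
- readout.state(): the state, without advancing time (a new reading comes with each control period).
- cams.get_image(name): name is "scene" or "top"; returns the picture (480x640x3 uint8, red, green, blue); there is no depth.
- cams.camera_info(name): a dict with "fx", "fy", "cx", "cy" (pixels), "T" (4x4, takes a point from camera to world coordinates). Camera axes: x right, y down, z forward; pixel columns grow to the right and rows downward; lengths in m; the calibration is good to about 2 mm. A picture is of the moment at which its call begins. camera_info takes no time and is no camera call.
- arm.finish_job(): hands the job in; it is judged then, once.
Trained networks look in the newest picture that a camera, given by its name, has taken for a name from the list of things; names that differ only in an ending like _2 or _b are one class to them, and where a whole thing is asked for, a point or a joint stands for the part that bears it (a point fixed in the world has none). Each returns a list of dicts, best first, with "confidence" (0 to 1); they miss things now and then, are a little off and sometimes report something else, mostly with a low value. They report only what shows in the picture. A call takes as long as a camera call. They do not tell look-alikes from the thing itself.
- find_in(camera, thing): "rect" ([centre column, centre row, width, height] in pixels, round what is visible of it).
- trace(camera, thing): "mask" (480x640 bool, what is visible of it) and "rect" ([centre column, centre row, width, height] in pixels, round what is visible of it).
The state is a dict: "time": time; "joint_pos": joint angles; "qvel": joint speeds; "tau": joint torques, N m; "position": TCP position; "ee_rot": TCP orientation; "contact_force": force on the tool from outside, world axes, zero at the start; "wrist_torque": the same for the moment, N m; "width": finger opening in m; "grasp_force": force on a finger pad.
Only numpy, scipy, OpenCV 4.12 (cv2) and the standard library are available. Lean on these libraries where they do the work, as an engineer would, in place of code of your own. Each camera call takes 0.05 s, during which the arm holds its last target. There are 200 camera calls.

## Working session

There is one attempt and no reset: what is moved stays moved. The work goes in short steps, Python scripts to look and compute and a tool call to move; the robot and the scene stay as the last step left them, time stands still between calls to the robot, and variables do not carry over. Pictures are saved under pics/ and viewed, at most 10 in all, crops included, and the job is handed in when it is done.

Besides the shell and the picture viewer there is one more tool, called as a command line: name --argument value ..., lists and objects as JSON in quotes. servo_tool: Moves the arm, as the interface text tells. Its arguments: {"type":"object","properties":{"commands":{"type":"array"}},"required":["commands"]}

```bash
mkdir -p pics; python3 - <<'E'
from rig import readout,cams,find_in
import cv2,numpy as np
s=readout.state();print(s['time'],s['position'],s['ee_rot'],s['width'])
ims=[]
for c in("scene","top"):
    im=cams.get_image(c);cv2.imwrite(f"pics/{c}0.png",im[:,:,::-1]);i=cams.camera_info(c);print(c,i['fx'],i['cx'],i['cy'],np.round(i['T'],3).tolist())
for t in("coupon_green_centre","coupon_blue_centre","cradle_floor","riser_top","timer","petri_b","sample_bottle_b"):
    print(t,[(np.round(d['rect']).tolist(),round(d['confidence'],2)) for d in find_in("top",t)])
E
```

```text
0.0 [ 0.12752806 -0.56017929  0.23010027] [-3.13978452e+00 -2.21554632e-05  2.23847359e-01] 0.09103137785364168
scene 574.0092310958396 319.49358587946995 235.2770628585116 [[-0.898, -0.328, 0.292, 0.246], [-0.439, 0.696, -0.569, 0.39], [-0.016, -0.639, -0.769, 0.762], [0.0, 0.0, 0.0, 1.0]]
top 505.15777457690444 324.283475134943 233.68112379219227 [[-0.019, -0.988, 0.152, 0.363], [-1.0, 0.017, -0.018, -0.129], [0.016, -0.152, -0.988, 0.906], [0.0, 0.0, 0.0, 1.0]]
coupon_green_centre [([265.0, 275.0, 33.0, 39.0], 0.95), ([196.0, 272.0, 34.0, 43.0], 0.85)]
coupon_blue_centre []
cradle_floor [([376.0, 245.0, 46.0, 27.0], 0.96), ([444.0, 244.0, 50.0, 34.0], 0.61)]
riser_top [([279.0, 282.0, 10.0, 34.0], 0.16)]
timer [([338.0, 312.0, 42.0, 46.0], 0.83)]
petri_b [([284.0, 165.0, 30.0, 31.0], 0.72)]
sample_bottle_b [([434.0, 139.0, 45.0, 60.0], 0.72)]
```

View pics/top0.png

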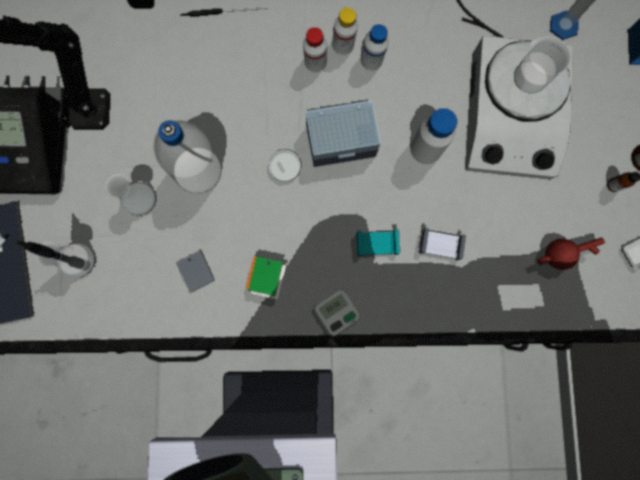

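View pics/scene0.png

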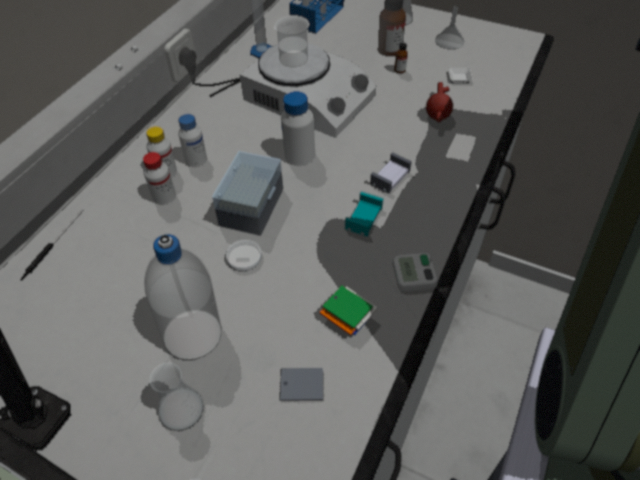

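```bash
cat > h.py <<'E'
import cv2,numpy as np
from rig import readout,cams,find_in,trace
def w(c,uv,z):
    i=cams.camera_info(c);T=np.array(i['T'])
    uv=np.atleast_2d(uv).astype(float)
    r=np.c_[(uv[:,0]-i['cx'])/i['fx'],(uv[:,1]-i['cy'])/i['fy'],np.ones(len(uv))]@T[:3,:3].T
    return T[:3,3]+r*((z-T[2,3])/r[:,2])[:,None]
def rect(c,mask,z):
    """min-area rectangle of mask at height z: centre mm, sizes mm, long-axis yaw"""
    v,u=np.nonzero(mask);p=w(c,np.c_[u,v],z)[:,:2]*1000
    b=cv2.boxPoints(cv2.minAreaRect(p.astype(np.float32)));e=b[1]-b[0],b[2]-b[1]
    l=max(e,key=np.linalg.norm)
    return b.mean(0).round(1),np.round([np.linalg.norm(x) for x in e],1),round(float(np.arctan(l[1]/l[0])),3)
def colour(im,name):
    h=cv2.cvtColor(im,cv2.COLOR_RGB2HSV);lo,hi=dict(green=((50,120,50),(75,255,255)),orange=((5,130,80),(22,255,255)),blue=((105,130,60),(125,255,255)))[name]
    return cv2.inRange(h,lo,hi)>0
def big(m,near,r=40):
    n=np.zeros(m.shape,bool);u,v=near;n[v-r:v+r,u-r:u+r]=1;m=m&n
    k,l,s,_=cv2.connectedComponentsWithStats(m.astype(np.uint8))
    return l==1+np.argmax(s[1:,4])
E
python3 - <<'E'
from h import *
im=cams.get_image("top");sc=cams.get_image("scene")
print('green top',rect("top",big(colour(im,'green'),(265,275)),.036))
print('green sc',rect("scene",big(colour(sc,'green'),(347,308)),.036))
for c in("top","scene"):
  for d in trace(c,"cradle_floor"): print(c,np.round(d['rect']),d['confidence'],rect(c,d['mask'],.02))
i=0
for t,z in(("timer",.019),("petri_b",.013),("sample_bottle_b",.136)):
  for d in find_in("top",t)[:1]: print(t,w("top",d['rect'][:2],z).round(3))
a=cv2.resize(im[225:305,170:480],(775,200),interpolation=cv2.INTER_CUBIC)
b=cv2.resize(sc[140:345,310:430],(600-200+0,600-200),interpolation=cv2.INTER_CUBIC) if 0 else cv2.resize(sc[270:345,310:385],(375,375),interpolation=cv2.INTER_CUBIC)
d=cv2.resize(sc[145:220,350:425],(375,375),interpolation=cv2.INTER_CUBIC)
o=np.vstack([a,np.hstack([b,d,np.zeros((375,25,3),np.uint8)])]);cv2.imwrite("pics/crop1.png",o[:,:,::-1])
E
```

```text
green top (array([425.5, -42.5], dtype=float32), array([59.7, 45.5], dtype=float32), -0.24)
green sc (array([424.8, -41.6], dtype=float32), array([59.7, 48.7], dtype=float32), -0.231)
top [443. 245.  45.  32.] 0.76 (array([ 477.8, -354.5], dtype=float32), array([47.2, 79.6], dtype=float32), 1.382)
scene [390. 172.  40.  42.] 0.89 (array([ 475.4, -349.4], dtype=float32), array([ 54.5, 100.2], dtype=float32), 1.389)
scene [364. 213.  41.  45.] 0.84 (array([ 480.5, -235.7], dtype=float32), array([96. , 50.1], dtype=float32), -1.544)
timer [[ 0.361 -0.166  0.019]]
petri_b [[ 0.627 -0.074  0.013]]
sample_bottle_b [[ 0.634 -0.318  0.136]]
```

View pics/crop1.png

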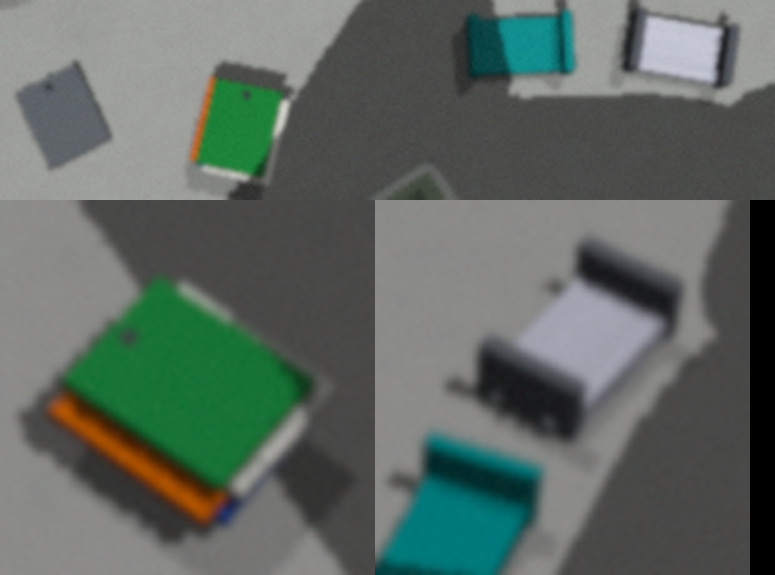

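```bash
cat >> h.py <<'E'
def plan(x,y,z,yaw,n):
    """rows (tool axes, mm / mrad) from the present pose, tool staying vertical"""
    s=readout.state();p=np.array(s['position']);a=s['ee_rot'][2];d=(np.array([x,y,z])-p)/n;da=(yaw-a)/n
    for k in range(n):
        t=a+k*da;c,q=np.cos(t),np.sin(t)
        print([int(round(v*1000)) for v in(c*d[0]+q*d[1],q*d[0]-c*d[1],-d[2])],round(-da,3))
E
python3 -c "
from h import *
plan(.4255,-.0415,.11,-.235,14)"
```

```text
[29, -31, 9] 0.033
[28, -32, 9] 0.033
[27, -33, 9] 0.033
[26, -34, 9] 0.033
[25, -35, 9] 0.033
[23, -36, 9] 0.033
[22, -36, 9] 0.033
[21, -37, 9] 0.033
[20, -38, 9] 0.033
[19, -39, 9] 0.033
[17, -39, 9] 0.033
[16, -40, 9] 0.033
[15, -40, 9] 0.033
[13, -41, 9] 0.033
```

servo_tool --commands '[{"x": 0.029, "y": -0.031, "z": 0.009, "az": 0.033}, {"x": 0.028, "y": -0.032, "z": 0.009, "az": 0.033}, {"x": 0.027, "y": -0.033, "z": 0.009, "az": 0.033}, {"x": 0.026, "y": -0.034, "z": 0.009, "az": 0.033}, {"x": 0.025, "y": -0.035, "z": 0.009, "az": 0.033}, {"x": 0.023, "y": -0.036, "z": 0.009, "az": 0.033}, {"x": 0.022, "y": -0.036, "z": 0.009, "az": 0.033}, {"x": 0.021, "y": -0.037, "z": 0.009, "az": 0.033}, {"x": 0.02, "y": -0.038, "z": 0.009, "az": 0.033}, {"x": 0.019, "y": -0.039, "z": 0.009, "az": 0.033}]'

```text
schema error: expected keys x, y, z, ax, ay, az, jaw
```

servo_tool --commands '[{"x": 0.017, "y": -0.039, "z": 0.009, "az": 0.033}, {"x": 0.016, "y": -0.04, "z": 0.009, "az": 0.033}, {"x": 0.015, "y": -0.04, "z": 0.009, "az": 0.033}, {"x": 0.013, "y": -0.041, "z": 0.009, "az": 0.033}, {}, {}, {}, {}, {}, {}]'

```text
schema error: expected keys x, y, z, ax, ay, az, jaw
```

```bash
python3 -c "
from h import *
plan(.4255,-.0415,.023,-.235,5)
im=cams.get_image('scene')
cv2.imwrite('pics/s2.png',cv2.resize(im[150:400,200:500],(720,600),interpolation=cv2.INTER_CUBIC)[:,:,::-1])"
```

```text
[81, -88, 42] 0.092
[73, -95, 42] 0.092
[64, -101, 42] 0.092
[54, -107, 42] 0.092
[44, -111, 42] 0.092
```

View pics/s2.png

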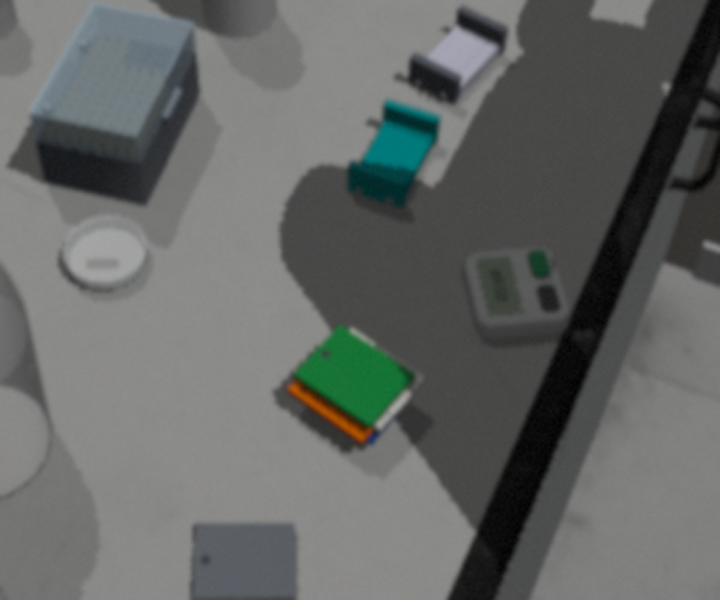

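The moves were refused because every key is required. The picture is unchanged, with the stack at crop (355,380), so I'm resending with full rows.

servo_tool --commands '[{"x": 0.029, "y": -0.031, "z": 0.009, "ax": 0, "ay": 0, "az": 0.033, "jaw": 1}, {"x": 0.028, "y": -0.032, "z": 0.009, "ax": 0, "ay": 0, "az": 0.033, "jaw": 1}, {"x": 0.027, "y": -0.033, "z": 0.009, "ax": 0, "ay": 0, "az": 0.033, "jaw": 1}, {"x": 0.026, "y": -0.034, "z": 0.009, "ax": 0, "ay": 0, "az": 0.033, "jaw": 1}, {"x": 0.025, "y": -0.035, "z": 0.009, "ax": 0, "ay": 0, "az": 0.033, "jaw": 1}, {"x": 0.023, "y": -0.036, "z": 0.009, "ax": 0, "ay": 0, "az": 0.033, "jaw": 1}, {"x": 0.022, "y": -0.036, "z": 0.009, "ax": 0, "ay": 0, "az": 0.033, "jaw": 1}, {"x": 0.021, "y": -0.037, "z": 0.009, "ax": 0, "ay": 0, "az": 0.033, "jaw": 1}, {"x": 0.02, "y": -0.038, "z": 0.009, "ax": 0, "ay": 0, "az": 0.033, "jaw": 1}, {"x": 0.019, "y": -0.039, "z": 0.009, "ax": 0, "ay": 0, "az": 0.033, "jaw": 1}]'

```text
time: 1.85
position: [0.3424, -0.1896, 0.141]
ee_rot: [3.141, -0.001, -0.108]
contact_force: [1.6, -0.1, 0.2]
width: 0.0911
grasp_force: 0.0
```

servo_tool --commands '[{"x": 0.017, "y": -0.039, "z": 0.009, "ax": 0, "ay": 0, "az": 0.033, "jaw": 1}, {"x": 0.016, "y": -0.04, "z": 0.009, "ax": 0, "ay": 0, "az": 0.033, "jaw": 1}, {"x": 0.015, "y": -0.04, "z": 0.009, "ax": 0, "ay": 0, "az": 0.033, "jaw": 1}, {"x": 0.013, "y": -0.041, "z": 0.009, "ax": 0, "ay": 0, "az": 0.033, "jaw": 1}, {"x": 0, "y": 0, "z": 0, "ax": 0, "ay": 0, "az": 0, "jaw": 1}, {"x": 0, "y": 0, "z": 0, "ax": 0, "ay": 0, "az": 0, "jaw": 1}, {"x": 0, "y": 0, "z": 0, "ax": 0, "ay": 0, "az": 0, "jaw": 1}, {"x": 0, "y": 0, "z": 0, "ax": 0, "ay": 0, "az": 0, "jaw": 1}, {"x": 0, "y": 0, "z": 0, "ax": 0, "ay": 0, "az": 0, "jaw": 1}, {"x": 0, "y": 0, "z": 0, "ax": 0, "ay": 0, "az": 0, "jaw": 1}]'

```text
time: 2.85
position: [0.4266, -0.043, 0.1052]
ee_rot: [3.142, -0.0, -0.24]
contact_force: [0.4, 0.9, -0.9]
width: 0.0913
grasp_force: 0.0
```

```bash
python3 -c "
from h import *
s=readout.state();print(s['time'],s['position'],s['ee_rot'])
plan(.4255,-.0415,.023,-.235,4)
im=cams.get_image('scene')
cv2.imwrite('pics/s3.png',cv2.resize(im[150:400,200:500],(720,600),interpolation=cv2.INTER_CUBIC)[:,:,::-1])"
```

```text
2.85 [ 0.42662851 -0.04304286  0.1051908 ] [ 3.14153832e+00 -4.90448633e-04 -2.39821588e-01]
[0, 0, 21] -0.001
[0, 0, 21] -0.001
[0, 0, 21] -0.001
[0, 0, 21] -0.001
```

View pics/s3.png

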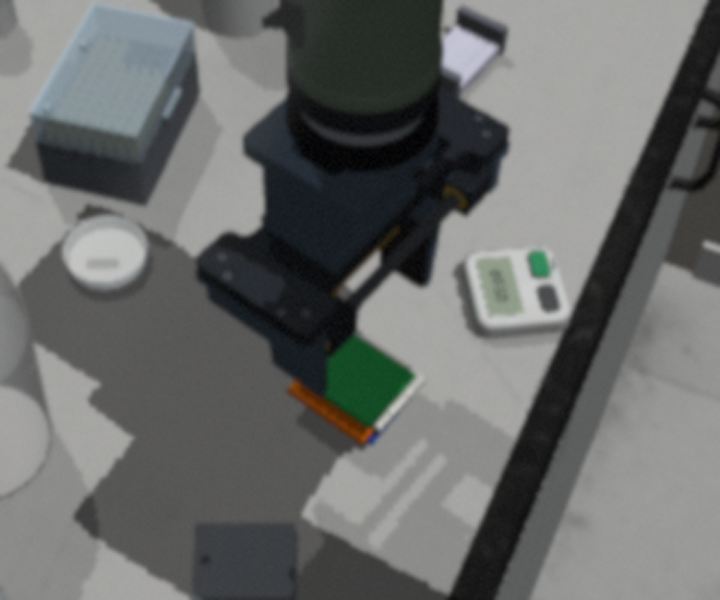

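servo_tool --commands '[{"x": 0, "y": -0.001, "z": 0.02, "ax": 0, "ay": 0, "az": 0, "jaw": 1}, {"x": 0, "y": 0, "z": 0.02, "ax": 0, "ay": 0, "az": 0, "jaw": 1}, {"x": 0, "y": 0, "z": 0.02, "ax": 0, "ay": 0, "az": 0, "jaw": 1}, {"x": 0, "y": 0, "z": 0.015, "ax": 0, "ay": 0, "az": 0, "jaw": 1}, {"x": 0, "y": 0, "z": 0.007, "ax": 0, "ay": 0, "az": 0, "jaw": 1}, {"x": 0, "y": 0, "z": 0, "ax": 0, "ay": 0, "az": 0, "jaw": 0.9}, {"x": 0, "y": 0, "z": 0, "ax": 0, "ay": 0, "az": 0, "jaw": 0.8}, {"x": 0, "y": 0, "z": 0, "ax": 0, "ay": 0, "az": 0, "jaw": 0.75}, {"x": 0, "y": 0, "z": 0, "ax": 0, "ay": 0, "az": 0, "jaw": 0.7}, {"x": 0, "y": 0, "z": 0, "ax": 0, "ay": 0, "az": 0, "jaw": 0.65}]'

```text
time: 3.9
position: [0.4274, -0.0415, 0.0235]
ee_rot: [3.141, -0.001, -0.238]
contact_force: [-0.5, -2.0, 1.7]
width: 0.0603
grasp_force: 1.2
```

servo_tool --commands '[{"x": 0, "y": 0, "z": 0, "ax": 0, "ay": 0, "az": 0, "jaw": 0.62}, {"x": 0, "y": 0, "z": 0, "ax": 0, "ay": 0, "az": 0, "jaw": 0.59}, {"x": 0, "y": 0, "z": 0, "ax": 0, "ay": 0, "az": 0, "jaw": 0.56}, {"x": 0, "y": 0, "z": 0, "ax": 0, "ay": 0, "az": 0, "jaw": 0.53}, {"x": 0, "y": 0, "z": 0, "ax": 0, "ay": 0, "az": 0, "jaw": 0.5}, {"x": 0, "y": 0, "z": 0, "ax": 0, "ay": 0, "az": 0, "jaw": 0.4}, {"x": 0, "y": 0, "z": 0, "ax": 0, "ay": 0, "az": 0, "jaw": 0.3}, {"x": 0, "y": 0, "z": 0, "ax": 0, "ay": 0, "az": 0, "jaw": 0.3}, {"x": 0, "y": 0, "z": 0, "ax": 0, "ay": 0, "az": 0, "jaw": 0.3}, {"x": 0, "y": 0, "z": 0, "ax": 0, "ay": 0, "az": 0, "jaw": 0.3}]'

```text
time: 4.9
position: [0.4267, -0.0419, 0.0232]
ee_rot: [3.14, 0.0, -0.237]
contact_force: [-2.8, -4.6, 7.4]
width: 0.0478
grasp_force: 30.0
```

servo_tool --commands '[{"x": 0, "y": 0, "z": 0, "ax": 0, "ay": 0, "az": 0, "jaw": 0.6}, {"x": 0, "y": 0, "z": 0, "ax": 0, "ay": 0, "az": 0, "jaw": 1}, {"x": 0, "y": 0, "z": 0, "ax": 0, "ay": 0, "az": 0, "jaw": 1}, {"x": 0, "y": 0, "z": 0, "ax": 0, "ay": 0, "az": 0, "jaw": 1}, {"x": 0, "y": 0, "z": -0.02, "ax": 0, "ay": 0, "az": 0, "jaw": 1}, {"x": 0, "y": 0, "z": -0.03, "ax": 0, "ay": 0, "az": 0, "jaw": 1}, {"x": 0, "y": 0, "z": -0.02, "ax": 0, "ay": 0, "az": -0.12, "jaw": 1}, {"x": 0, "y": 0, "z": 0, "ax": 0, "ay": 0, "az": -0.14, "jaw": 1}, {"x": 0, "y": 0, "z": 0, "ax": 0, "ay": 0, "az": -0.14, "jaw": 1}, {"x": 0, "y": 0, "z": 0, "ax": 0, "ay": 0, "az": -0.14, "jaw": 1}]'

```text
time: 5.9
position: [0.427, -0.0412, 0.0931]
ee_rot: [3.141, -0.0, 0.308]
contact_force: [-0.3, -0.1, -0.6]
width: 0.0911
grasp_force: 0.0
```

servo_tool --commands '[{"x": 0, "y": 0, "z": 0, "ax": 0, "ay": 0, "az": -0.14, "jaw": 1}, {"x": 0, "y": 0, "z": 0, "ax": 0, "ay": 0, "az": -0.14, "jaw": 1}, {"x": 0, "y": 0, "z": 0, "ax": 0, "ay": 0, "az": -0.14, "jaw": 1}, {"x": 0, "y": 0, "z": 0, "ax": 0, "ay": 0, "az": -0.14, "jaw": 1}, {"x": 0, "y": 0, "z": 0, "ax": 0, "ay": 0, "az": -0.14, "jaw": 1}, {"x": 0, "y": 0, "z": 0, "ax": 0, "ay": 0, "az": -0.14, "jaw": 1}, {"x": 0, "y": 0, "z": 0, "ax": 0, "ay": 0, "az": -0.14, "jaw": 1}, {"x": 0, "y": 0, "z": 0, "ax": 0, "ay": 0, "az": -0.05, "jaw": 1}, {"x": 0, "y": 0, "z": 0, "ax": 0, "ay": 0, "az": 0, "jaw": 1}, {"x": 0, "y": 0, "z": 0, "ax": 0, "ay": 0, "az": 0, "jaw": 1}]'

```text
time: 6.9
position: [0.427, -0.0412, 0.0928]
ee_rot: [-3.141, 0.0, 1.331]
contact_force: [0.3, -0.6, -0.3]
width: 0.0908
grasp_force: 0.0
```

```bash
python3 -c "
from h import *
im=cams.get_image('scene')
m=big(colour(im,'green'),(347,308));print(m.sum(),rect('scene',m,.036))
cv2.imwrite('pics/s4.png',cv2.resize(im[240:380,270:440],(728,600),interpolation=cv2.INTER_CUBIC)[:,:,::-1])"
```

```text
918 (array([423.6, -39. ], dtype=float32), array([56.9, 45.8], dtype=float32), -0.24)
```

View pics/s4.png

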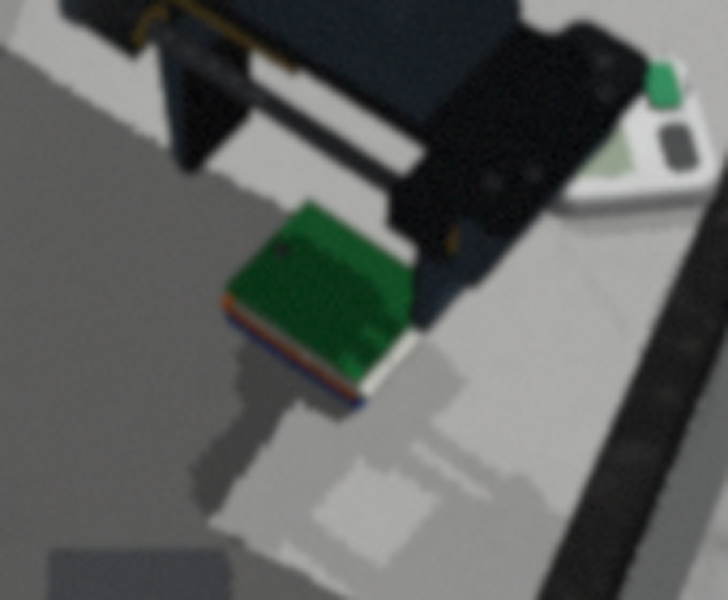

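The sides are flush (edge strip at crop (290,355)), and white still sticks out at the near end, around (390,365). Next I squeeze the ends.

servo_tool --commands '[{"x": 0, "y": -0.001, "z": 0.02, "ax": 0, "ay": 0, "az": 0, "jaw": 1}, {"x": 0, "y": 0, "z": 0.02, "ax": 0, "ay": 0, "az": 0, "jaw": 1}, {"x": 0, "y": 0, "z": 0.018, "ax": 0, "ay": 0, "az": 0, "jaw": 1}, {"x": 0, "y": 0, "z": 0.011, "ax": 0, "ay": 0, "az": 0, "jaw": 1}, {"x": 0, "y": 0, "z": 0, "ax": 0, "ay": 0, "az": 0, "jaw": 0.9}, {"x": 0, "y": 0, "z": 0, "ax": 0, "ay": 0, "az": 0, "jaw": 0.8}, {"x": 0, "y": 0, "z": 0, "ax": 0, "ay": 0, "az": 0, "jaw": 0.75}, {"x": 0, "y": 0, "z": 0, "ax": 0, "ay": 0, "az": 0, "jaw": 0.72}, {"x": 0, "y": 0, "z": 0, "ax": 0, "ay": 0, "az": 0, "jaw": 0.69}, {"x": 0, "y": 0, "z": 0, "ax": 0, "ay": 0, "az": 0, "jaw": 0.66}]'

```text
time: 7.95
position: [0.4247, -0.0407, 0.0242]
ee_rot: [-3.139, 0.0, 1.332]
contact_force: [-4.9, 1.6, 7.7]
width: 0.0602
grasp_force: 10.8
```

servo_tool --commands '[{"x": 0, "y": 0, "z": 0, "ax": 0, "ay": 0, "az": 0, "jaw": 0.63}, {"x": 0, "y": 0, "z": 0, "ax": 0, "ay": 0, "az": 0, "jaw": 0.5}, {"x": 0, "y": 0, "z": 0, "ax": 0, "ay": 0, "az": 0, "jaw": 0.4}, {"x": 0, "y": 0, "z": 0, "ax": 0, "ay": 0, "az": 0, "jaw": 0.4}, {"x": 0, "y": 0, "z": 0, "ax": 0, "ay": 0, "az": 0, "jaw": 0.4}, {"x": 0, "y": 0, "z": 0, "ax": 0, "ay": 0, "az": 0, "jaw": 0.4}, {"x": 0, "y": 0, "z": 0, "ax": 0, "ay": 0, "az": 0, "jaw": 0.4}, {"x": 0, "y": 0, "z": 0, "ax": 0, "ay": 0, "az": 0, "jaw": 0.4}, {"x": 0, "y": 0, "z": 0, "ax": 0, "ay": 0, "az": 0, "jaw": 0.4}, {"x": 0, "y": 0, "z": 0, "ax": 0, "ay": 0, "az": 0, "jaw": 0.4}]'

```text
time: 8.95
position: [0.4245, -0.0407, 0.0242]
ee_rot: [-3.139, 0.0, 1.332]
contact_force: [-5.9, 2.5, 7.6]
width: 0.0596
grasp_force: 30.0
```

```bash
python3 - <<'E'
from h import *
for c,n in(("top",(443,245)),("scene",(390,172))):
    im=cv2.imread(f"pics/{c}0.png")[:,:,::-1];h=im.astype(int)
    m=big((h[...,2]-h[...,0]>6)&(h.min(2)>140),n,25)
    print(c,m.sum())
    v,u=np.nonzero(m)
    for z in(.012,.028):
        p=w(c,np.c_[u,v],z)[:,:2]*1000
        for yaw in(-.19,):
            a=p@[np.cos(yaw),np.sin(yaw)];b=p@[-np.sin(yaw),np.cos(yaw)]
            print(z,rect(c,m,z),'along',np.percentile(a,[1,99]).round(1),'across',np.percentile(b,[1,99]).round(1))
E
```

```text
top 657
0.012 (array([ 477.4, -355.2], dtype=float32), array([40.4, 53.3], dtype=float32), 1.387) along [516.2 555.5] across [-284.6 -232.6]
0.028 (array([ 475.3, -351.2], dtype=float32), array([39.6, 52.3], dtype=float32), 1.387) along [513.8 552.4] across [-280.6 -229.4]
scene 311
0.012 (array([ 477.3, -359.5], dtype=float32), array([39.6, 43. ], dtype=float32), 1.318) along [517.4 555.8] across [-284.1 -244.6]
0.028 (array([ 472.4, -343.6], dtype=float32), array([38.8, 42.1], dtype=float32), 1.318) along [510.  547.5] across [-268.8 -230.2]
```

servo_tool --commands '[{"x": 0, "y": 0, "z": -0.01, "ax": 0, "ay": 0, "az": 0, "jaw": 0.4}, {"x": 0, "y": 0, "z": -0.01, "ax": 0, "ay": 0, "az": 0, "jaw": 0.4}, {"x": 0, "y": 0, "z": -0.02, "ax": 0, "ay": 0, "az": 0, "jaw": 0.4}, {"x": 0, "y": 0, "z": -0.02, "ax": 0, "ay": 0, "az": 0, "jaw": 0.4}, {"x": 0, "y": 0, "z": -0.01, "ax": 0, "ay": 0, "az": 0, "jaw": 0.4}, {"x": 0, "y": 0, "z": -0.01, "ax": 0, "ay": 0, "az": 0, "jaw": 0.4}, {"x": 0, "y": 0, "z": 0, "ax": 0, "ay": 0, "az": 0, "jaw": 0.4}, {"x": 0, "y": 0, "z": 0, "ax": 0, "ay": 0, "az": 0, "jaw": 0.4}, {"x": 0, "y": 0, "z": 0, "ax": 0, "ay": 0, "az": 0, "jaw": 0.4}, {"x": 0, "y": 0, "z": 0, "ax": 0, "ay": 0, "az": 0, "jaw": 0.4}]'

```text
time: 9.95
position: [0.4256, -0.041, 0.1032]
ee_rot: [-3.14, 0.0, 1.332]
contact_force: [-0.5, 0.3, -3.3]
width: 0.0596
grasp_force: 30.0
```

```bash
python3 -c "
from h import *
im=cams.get_image('scene');t=cams.get_image('top')
a=cv2.resize(im[210:350,280:420],(560,560),interpolation=cv2.INTER_CUBIC)
b=cv2.resize(t[235:305,235:295],(240,280),interpolation=cv2.INTER_CUBIC)
cv2.imwrite('pics/s5.png',np.hstack([a,np.vstack([b,b*0])])[:,:,::-1])
s=readout.state();print(s['position'],s['width'],s['contact_force'])"
```

```text
[ 0.42576809 -0.04103642  0.10342836] 0.06037809806351175 [ 0.10597162 -0.24257181 -2.70916838]
```

View pics/s5.png

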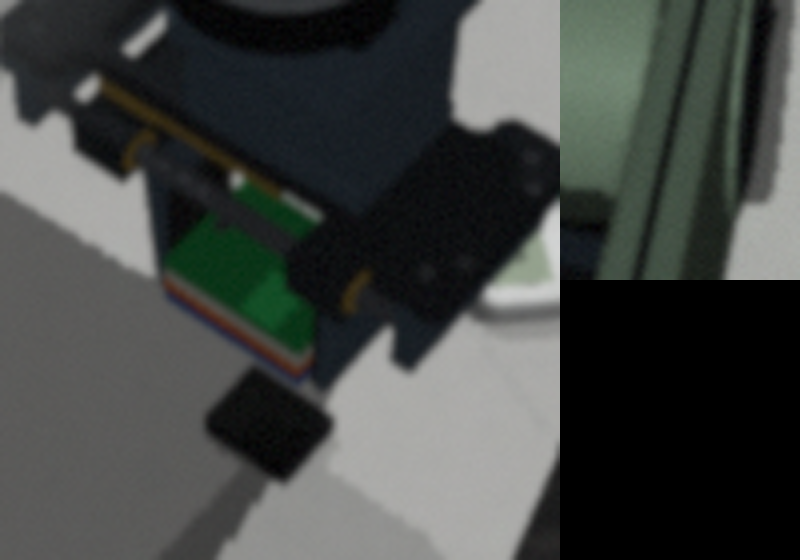

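All four coupons are lifted flush (edges at crop (240,330)) and the riser is empty at (270,425). Next I carry the stack to the aluminium cradle with grey rails at top pixel (443,245), not the turquoise one at (376,243).

```bash
python3 -c "
from h import *
plan(.4777,-.3536,.09,1.386,12)"
```

```text
[-24, 10, 1] -0.005
[-24, 10, 1] -0.005
[-24, 10, 1] -0.005
[-24, 10, 1] -0.005
[-24, 10, 1] -0.005
[-25, 10, 1] -0.005
[-25, 10, 1] -0.005
[-25, 10, 1] -0.005
[-25, 9, 1] -0.005
[-25, 9, 1] -0.005
[-25, 9, 1] -0.005
[-25, 9, 1] -0.005
```

servo_tool --commands '[{"x": -0.01, "y": 0.004, "z": 0, "ax": 0, "ay": 0, "az": -0.005, "jaw": 0.4}, {"x": -0.024, "y": 0.01, "z": 0, "ax": 0, "ay": 0, "az": -0.005, "jaw": 0.4}, {"x": -0.024, "y": 0.01, "z": 0.001, "ax": 0, "ay": 0, "az": -0.005, "jaw": 0.4}, {"x": -0.024, "y": 0.01, "z": 0.001, "ax": 0, "ay": 0, "az": -0.005, "jaw": 0.4}, {"x": -0.024, "y": 0.01, "z": 0.001, "ax": 0, "ay": 0, "az": -0.005, "jaw": 0.4}, {"x": -0.024, "y": 0.01, "z": 0.001, "ax": 0, "ay": 0, "az": -0.005, "jaw": 0.4}, {"x": -0.025, "y": 0.01, "z": 0.001, "ax": 0, "ay": 0, "az": -0.005, "jaw": 0.4}, {"x": -0.025, "y": 0.01, "z": 0.001, "ax": 0, "ay": 0, "az": -0.005, "jaw": 0.4}, {"x": -0.025, "y": 0.01, "z": 0.001, "ax": 0, "ay": 0, "az": -0.005, "jaw": 0.4}, {"x": -0.025, "y": 0.009, "z": 0.001, "ax": 0, "ay": 0, "az": -0.005, "jaw": 0.4}]'

```text
time: 11.05
position: [0.4677, -0.2876, 0.0956]
ee_rot: [-3.141, 0.0, 1.382]
contact_force: [0.9, 0.1, -3.0]
width: 0.0599
grasp_force: 30.0
```

servo_tool --commands '[{"x": -0.025, "y": 0.009, "z": 0.001, "ax": 0, "ay": 0, "az": -0.005, "jaw": 0.4}, {"x": -0.025, "y": 0.009, "z": 0.001, "ax": 0, "ay": 0, "az": 0, "jaw": 0.4}, {"x": -0.014, "y": 0.005, "z": 0.001, "ax": 0, "ay": 0, "az": 0, "jaw": 0.4}, {"x": 0, "y": 0, "z": 0.01, "ax": 0, "ay": 0, "az": 0, "jaw": 0.4}, {"x": 0, "y": 0, "z": 0.01, "ax": 0, "ay": 0, "az": 0, "jaw": 0.4}, {"x": 0, "y": 0, "z": 0.01, "ax": 0, "ay": 0, "az": 0, "jaw": 0.4}, {"x": 0, "y": 0, "z": 0, "ax": 0, "ay": 0, "az": 0, "jaw": 0.4}, {"x": 0, "y": 0, "z": 0, "ax": 0, "ay": 0, "az": 0, "jaw": 0.4}, {"x": 0, "y": 0, "z": 0, "ax": 0, "ay": 0, "az": 0, "jaw": 0.4}, {"x": 0, "y": 0, "z": 0, "ax": 0, "ay": 0, "az": 0, "jaw": 0.4}]'

```text
time: 12.05
position: [0.479, -0.3527, 0.0635]
ee_rot: [3.141, 0.001, 1.387]
contact_force: [-0.4, -1.0, -3.0]
width: 0.06
grasp_force: 30.0
```

```bash
python3 -c "
from h import *
im=cams.get_image('scene');t=cams.get_image('top')
a=cv2.resize(im[120:220,340:440],(480,480),interpolation=cv2.INTER_CUBIC)
b=cv2.resize(t[215:275,405:485],(320,240),interpolation=cv2.INTER_CUBIC)
cv2.imwrite('pics/s6.png',np.hstack([a,np.vstack([b,b*0])])[:,:,::-1])
plan(.4777,-.3536,.0247,1.386,1)"
```

```text
[-1, -1, 39] 0.001
```

View pics/s6.png

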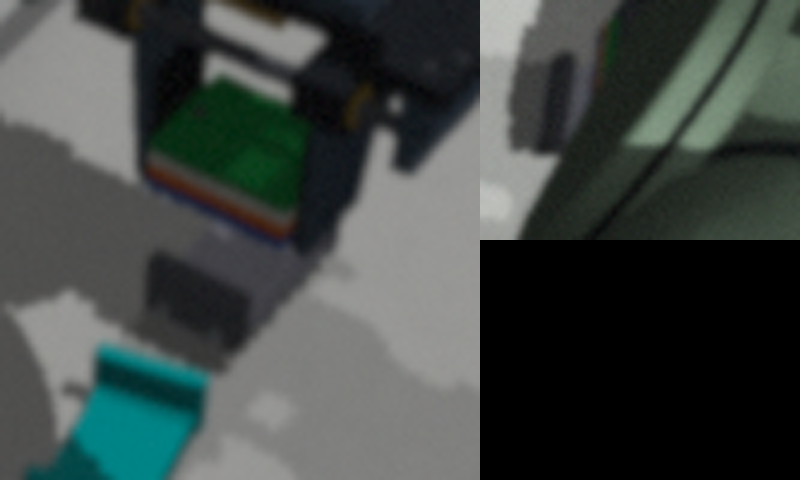

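The stack hangs over the cradle (rail at crop (195,295)) in line with the rails. Next I lower it slowly.

servo_tool --commands '[{"x": -0.001, "y": -0.001, "z": 0.006, "ax": 0, "ay": 0, "az": 0, "jaw": 0.4}, {"x": 0, "y": 0, "z": 0.006, "ax": 0, "ay": 0, "az": 0, "jaw": 0.4}, {"x": 0, "y": 0, "z": 0.006, "ax": 0, "ay": 0, "az": 0, "jaw": 0.4}, {"x": 0, "y": 0, "z": 0.006, "ax": 0, "ay": 0, "az": 0, "jaw": 0.4}, {"x": 0, "y": 0, "z": 0.005, "ax": 0, "ay": 0, "az": 0, "jaw": 0.4}, {"x": 0, "y": 0, "z": 0.003, "ax": 0, "ay": 0, "az": 0, "jaw": 0.4}, {"x": 0, "y": 0, "z": 0.002, "ax": 0, "ay": 0, "az": 0, "jaw": 0.4}, {"x": 0, "y": 0, "z": 0.002, "ax": 0, "ay": 0, "az": 0, "jaw": 0.4}, {"x": 0, "y": 0, "z": 0, "ax": 0, "ay": 0, "az": 0, "jaw": 0.4}, {"x": 0, "y": 0, "z": 0, "ax": 0, "ay": 0, "az": 0, "jaw": 0.4}]'

```text
time: 13.15
position: [0.4776, -0.3537, 0.0271]
ee_rot: [3.141, 0.0, 1.387]
contact_force: [0.2, -0.6, -2.8]
width: 0.0596
grasp_force: 30.0
```

servo_tool --commands '[{"x": 0, "y": 0, "z": 0.001, "ax": 0, "ay": 0, "az": 0, "jaw": 0.4}, {"x": 0, "y": 0, "z": 0.001, "ax": 0, "ay": 0, "az": 0, "jaw": 0.4}, {"x": 0, "y": 0, "z": 0.0005, "ax": 0, "ay": 0, "az": 0, "jaw": 0.4}, {"x": 0, "y": 0, "z": 0, "ax": 0, "ay": 0, "az": 0, "jaw": 0.4}, {"x": 0, "y": 0, "z": 0, "ax": 0, "ay": 0, "az": 0, "jaw": 0.4}, {"x": 0, "y": 0, "z": 0, "ax": 0, "ay": 0, "az": 0, "jaw": 0.4}, {"x": 0, "y": 0, "z": 0, "ax": 0, "ay": 0, "az": 0, "jaw": 0.4}, {"x": 0, "y": 0, "z": 0, "ax": 0, "ay": 0, "az": 0, "jaw": 0.4}, {"x": 0, "y": 0, "z": 0, "ax": 0, "ay": 0, "az": 0, "jaw": 0.4}, {"x": 0, "y": 0, "z": 0, "ax": 0, "ay": 0, "az": 0, "jaw": 0.4}]'

```text
time: 14.15
position: [0.4775, -0.3536, 0.0245]
ee_rot: [3.142, 0.0, 1.387]
contact_force: [-0.2, 1.1, -2.3]
width: 0.0602
grasp_force: 30.0
```

servo_tool --commands '[{"x": 0, "y": 0, "z": 0.0005, "ax": 0, "ay": 0, "az": 0, "jaw": 0.4}, {"x": 0, "y": 0, "z": 0.0005, "ax": 0, "ay": 0, "az": 0, "jaw": 0.4}, {"x": 0, "y": 0, "z": 0, "ax": 0, "ay": 0, "az": 0, "jaw": 0.4}, {"x": 0, "y": 0, "z": 0, "ax": 0, "ay": 0, "az": 0, "jaw": 0.4}, {"x": 0, "y": 0, "z": 0, "ax": 0, "ay": 0, "az": 0, "jaw": 0.4}, {"x": 0, "y": 0, "z": 0, "ax": 0, "ay": 0, "az": 0, "jaw": 0.4}, {"x": 0, "y": 0, "z": 0, "ax": 0, "ay": 0, "az": 0, "jaw": 0.4}, {"x": 0, "y": 0, "z": 0, "ax": 0, "ay": 0, "az": 0, "jaw": 0.4}, {"x": 0, "y": 0, "z": 0, "ax": 0, "ay": 0, "az": 0, "jaw": 0.4}, {"x": 0, "y": 0, "z": 0, "ax": 0, "ay": 0, "az": 0, "jaw": 0.4}]'

```text
time: 15.15
position: [0.4775, -0.3536, 0.0243]
ee_rot: [3.141, 0.0, 1.387]
contact_force: [-2.3, 1.9, 5.9]
width: 0.0597
grasp_force: 30.0
```

Contact with the floor is felt (+6 N), so I release, rise and back away for a look.

servo_tool --commands '[{"x": 0, "y": 0, "z": 0, "ax": 0, "ay": 0, "az": 0, "jaw": 0.68}, {"x": 0, "y": 0, "z": 0, "ax": 0, "ay": 0, "az": 0, "jaw": 0.72}, {"x": 0, "y": 0, "z": 0, "ax": 0, "ay": 0, "az": 0, "jaw": 0.85}, {"x": 0, "y": 0, "z": 0, "ax": 0, "ay": 0, "az": 0, "jaw": 0.95}, {"x": 0, "y": 0, "z": 0, "ax": 0, "ay": 0, "az": 0, "jaw": 0.95}, {"x": 0, "y": 0, "z": 0, "ax": 0, "ay": 0, "az": 0, "jaw": 0.95}, {"x": 0, "y": 0, "z": -0.02, "ax": 0, "ay": 0, "az": 0, "jaw": 0.95}, {"x": 0, "y": 0, "z": -0.03, "ax": 0, "ay": 0, "az": 0, "jaw": 0.95}, {"x": 0, "y": 0, "z": -0.04, "ax": 0, "ay": 0, "az": 0, "jaw": 0.95}, {"x": 0, "y": 0, "z": -0.04, "ax": 0, "ay": 0, "az": 0, "jaw": 0.95}]'

```text
time: 16.15
position: [0.4772, -0.3533, 0.1544]
ee_rot: [-3.141, -0.0, 1.387]
contact_force: [0.9, 0.4, 1.3]
width: 0.0867
grasp_force: 0.0
```

servo_tool --commands '[{"x": 0, "y": -0.03, "z": -0.03, "ax": 0, "ay": 0, "az": 0, "jaw": 0.95}, {"x": -0.03, "y": -0.03, "z": -0.02, "ax": 0, "ay": 0, "az": 0, "jaw": 0.95}, {"x": -0.04, "y": -0.03, "z": 0, "ax": 0, "ay": 0, "az": 0, "jaw": 0.95}, {"x": -0.04, "y": -0.03, "z": 0, "ax": 0, "ay": 0, "az": 0, "jaw": 0.95}, {"x": -0.04, "y": -0.03, "z": 0, "ax": 0, "ay": 0, "az": 0, "jaw": 0.95}, {"x": -0.04, "y": -0.03, "z": 0, "ax": 0, "ay": 0, "az": 0, "jaw": 0.95}, {"x": -0.04, "y": -0.02, "z": 0, "ax": 0, "ay": 0, "az": 0, "jaw": 0.95}, {"x": 0, "y": 0, "z": 0, "ax": 0, "ay": 0, "az": 0, "jaw": 0.95}, {"x": 0, "y": 0, "z": 0, "ax": 0, "ay": 0, "az": 0, "jaw": 0.95}, {"x": 0, "y": 0, "z": 0, "ax": 0, "ay": 0, "az": 0, "jaw": 0.95}]'

```text
time: 17.15
position: [0.2394, -0.5422, 0.2033]
ee_rot: [3.142, -0.001, 1.387]
contact_force: [0.9, 1.0, 0.4]
width: 0.0864
grasp_force: 0.0
```

```bash
python3 -c "
from h import *
im=cams.get_image('scene');t=cams.get_image('top')
a=cv2.resize(im[130:210,350:430],(480,480),interpolation=cv2.INTER_CUBIC)
b=cv2.resize(t[215:275,405:485],(320,240),interpolation=cv2.INTER_CUBIC)
cv2.imwrite('pics/s7.png',np.hstack([a,np.vstack([b,b*0])])[:,:,::-1])
for c,i,n in(('top',t,(443,245)),('scene',im,(390,172))):
  m=big(colour(i,'green'),n,30);print(c,m.sum(),rect(c,m,.036))"
```

```text
top 914 (array([ 477.7, -353.1], dtype=float32), array([60. , 48.6], dtype=float32), -0.184)
scene 589 (array([ 477.4, -352.6], dtype=float32), array([60.1, 50.2], dtype=float32), -0.187)
```

View pics/s7.png

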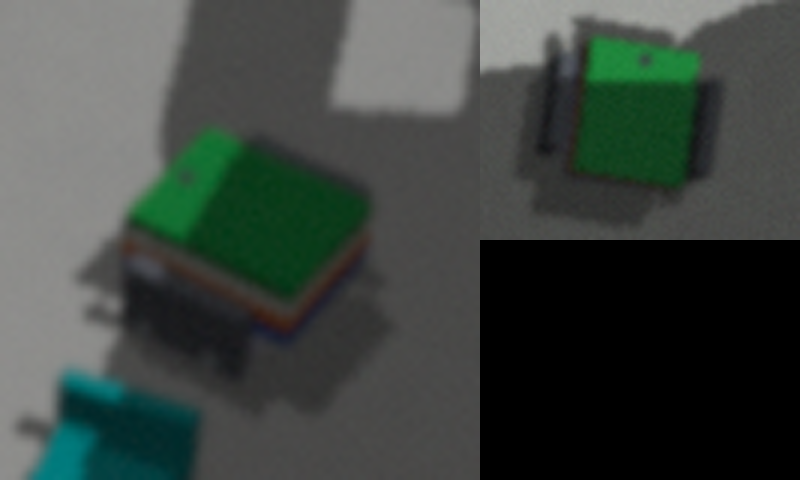

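The stack sits flush between the rails, centred at (0.4775,-0.353) with yaw -0.185, in the right order and with the gripper clear. Handing in.

```bash
python3 -c "
from rig import arm
print(arm.finish_job())"
```

```text
the job is handed in; nothing more can be done
None
```

The four coupons are squared up, in order (blue, orange, white, green), and lying flat between the rails of the aluminium cradle; I handed the job in at about 17 s, and no verdict came back.

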